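# Rinse the cake combs and set the drip timer

### The job

Take the cake combs off the clip rail one at a time, the narrowest first and then in order of width: pull each straight up against its sprung catch, dip its toothed end into the glass jug to well below the rim (at least 3 cm), and hang it by its saddle on the plain drip bar over the sheet cake tray. When all the combs on the rail have been done and hang there, turn the timer's dial clockwise to the quarter-turn mark. Do not tip the jug over or push the other things about.

Things in the scene. Friction and masses are not known exactly. Their poses are not given: they have to be found in the camera images.
- comb1: The narrowest of four white cake combs, blade 36 mm wide (may be absent). z up, y along its bar. Origin: at teeth level, 100 mm below the saddle. Grip 22 mm thick (x), 34 long (y), z 108 to 150: pinch across x from above. Saddle top as wide as the blade, gap 27 mm (x). Toothed blade 4 mm thick at x -13.5 to -17.5, z 0 to 104; clip lip, 32 wide, at x 13.5 to 17.5, z 70 to 100.
- comb1_tip (a point): Middle of the toothed lower edge of comb1.
- comb1_saddle (a point): Middle of the underside of comb1's saddle top, which rests on the bar's top face; 100 mm above the comb's origin.
- comb2: The second narrowest of four white cake combs, blade 50 mm wide (may be absent). z up, y along its bar. Origin: at teeth level, 100 mm below the saddle. Grip 22 mm thick (x), 34 long (y), z 108 to 150: pinch across x from above. Saddle top as wide as the blade, gap 27 mm (x). Toothed blade 4 mm thick at x -13.5 to -17.5, z 0 to 104; clip lip, 32 wide, at x 13.5 to 17.5, z 70 to 100.
- comb2_tip (a point): Middle of the toothed lower edge of comb2.
- comb2_saddle (a point): Middle of the underside of comb2's saddle top, which rests on the bar's top face; 100 mm above the comb's origin.
- comb3: The second widest of four white cake combs, blade 64 mm wide (may be absent). z up, y along its bar. Origin: at teeth level, 100 mm below the saddle. Grip 22 mm thick (x), 34 long (y), z 108 to 150: pinch across x from above. Saddle top as wide as the blade, gap 27 mm (x). Toothed blade 4 mm thick at x -13.5 to -17.5, z 0 to 104; clip lip, 32 wide, at x 13.5 to 17.5, z 70 to 100.
- comb3_tip (a point): Middle of the toothed lower edge of comb3.
- comb3_saddle (a point): Middle of the underside of comb3's saddle top, which rests on the bar's top face; 100 mm above the comb's origin.
- comb4: The widest of four white cake combs, blade 78 mm wide (may be absent). z up, y along its bar. Origin: at teeth level, 100 mm below the saddle. Grip 22 mm thick (x), 34 long (y), z 108 to 150: pinch across x from above. Saddle top as wide as the blade, gap 27 mm (x). Toothed blade 4 mm thick at x -13.5 to -17.5, z 0 to 104; clip lip, 32 wide, at x 13.5 to 17.5, z 70 to 100.
- comb4_tip (a point): Middle of the toothed lower edge of comb4.
- comb4_saddle (a point): Middle of the underside of comb4's saddle top, which rests on the bar's top face; 100 mm above the comb's origin.
- rack: Fixed clip rail: bar 420 mm long (y), 23 wide (x), top at z 125 mm, on two posts; origin under it on the bench. Comb places at y -138, -46, 46, 138 mm. A sprung ball on the bar's +x side holds each comb's lip; a comb comes off straight up at about 5 to 10 N; it is free once 30 mm up.
- dripstand: Fixed aluminium sheet cake tray, 400 x 220 mm with an 18 mm rim, with a plain drip bar along its middle (along y): bar 20 mm wide (x), top at z 125 mm, no catches; posts under the bar at y +-175 mm, so combs hang at y -150 to 150 mm. Origin: centre of the tray's underside.
- jug: Loose open glass jug, 120 mm high, 124 mm across at the mouth and 110 mm at the foot, wall 4 mm, inner floor at 6 mm, glass handle at its -x side reaching 106 mm from the axis. Origin: centre of its underside.
- timer: Fixed white countertop timer, a 100 x 100 x 80 mm box with a dial on top; black marks round the dial, the broad zero mark at its -x side, and a quarter-turn mark at its +y side. Origin: centre of its underside.
- dial (a joint): Angle of the timer's dial, rad: 0 when its white pointer is at the broad zero mark, growing as it turns clockwise seen from above; 1.57 at the quarter-turn mark. Stays where it is left.
- dial_grip (a point): On the dial's axis at the height to grip: the dial's black bar is 56 mm long, 14 mm thick, 28 mm high (top at z 116 mm, foot at 88 mm). x along the bar with the pointer at the -x end; pinch across y.
- ramekin: Bystander to leave alone: white ramekin, 80 mm wide, 45 mm high. Origin: underside centre.
- spatula: Bystander to leave alone: spatula lying flat. Origin: underside centre.
- sugarjar: Bystander to leave alone: glass sugar jar, 80 mm wide, 130 mm high. Origin: underside centre.
Mind the look-alikes: they are no part of the job. Leave any orange look-alike of the comb3 alone.

How it is judged:
By the outcome, as a careful person would: the job done as asked, in the order asked, and still so for the second after the job is handed in, with the robot touching nothing.
Of comb1, comb2, comb3, comb4 only 3 to 4 are there at a start; the rules pass over those that are not, and their reading is None.
At some moment in a run one of jug may be knocked a few centimetres aside while the robot is not near it.
It also fails if it takes over 208 s, if anything falls off the work surface, if the arm or the gripper's body presses on something with over 40 N, if the wrist force passes 120 N, or if a joint passes its speed limit or range.

### The arm

A 7-joint arm with a two-finger parallel gripper is mounted at the origin on the work surface. World frame = base frame: x ahead of the robot, y to its left, z up, the work surface at z = 0. Lengths are in m, angles in rad, forces in N, time in s.
With the tool pointing down it reaches from about 0.4 to 0.875 m from the base axis. Payload 19.3 kg.
Tool frame: the origin (TCP) lies between the finger pads; the fingertips stand 17 mm ahead of it and the grasp point (between the pads) lies 2 mm behind it; z points along the fingers, y is the line along which they close (so a half turn about z gives the same grasp; the last joint's range is limited). The gripper opens to 85 mm and grips with 20 to 120 N. Pads are 22 mm wide; open, the fingers measure 114 mm over their backs; the gripper's body (76 mm by 85 mm) begins 54 mm behind the grasp point. The pads swing forward as they close: fully open they stand 13 mm farther back than shut.
Start: joints at [1.119, 0.521, -0.036, 1.599, 0.021, 1.021, -0.113], TCP at [0.233, -0.58, 0.248] pointing down, gripper open.
Joint ranges: [-2.91, 2.91], [-0.3, 2.13], [-1.5, 1.42], [0.17, 2.43], [-1.26, 4.41], [0.16, 1.93], [-2.52, 2.52]. Speed limits (rad/s): [1.89, 1.89, 2.39, 2.39, 3.01, 3.01, 3.01].

### API

Orientations are given as [roll, pitch, yaw] about the fixed x, y, z axes, in that order (R = Rz(yaw) Ry(pitch) Rx(roll)).
In Python, from workcell import bot gives the robot as it stands.
- The arm moves only by the shell command python3 -m inch 'ROWS' [FORCE]. ROWS is JSON, a list of rows, each a list of 7 numbers: the shift along the tool's x, y, z in units of 200 mm (1.0 is 200 mm), then the turn, a rotation vector about the tool's x, y, z in units of 90 degrees (1.0 is 90 degrees), then the opening, from 0 (shut) to 1 (fully open). In form: [[x, y, z, rx, ry, rz, grip], ...]. A call has 1 to 20 rows; each row is the pose to reach, as a shift and turn from the pose commanded when the call began, along the tool's axes at that moment; what a row does not reach only later rows make up. A row lasts 1/8 s, in which the tool goes at most 62.5 mm and 10.7 degrees, less where a joint would pass 70% of its speed; a pose out of reach is approached as far as the arm can. A call with a number of a shift or a turn outside -1 to 1 is refused whole. A call with a gripper value outside its range is refused whole. The fingers move at their own pace and stop on an object; FORCE is the grip in N (left out, the last holds). Time passes only in rows, so rows that repeat a pose let the fingers close. It gives the time, the measured TCP pose, the force, the opening and the grip force at its end, in the units of the state.
- bot.observe(): the state, without advancing time (a new reading comes with each control period).
- bot.grab_frame(name): name is "side" or "top" or "wrist"; returns a dict with "img" (384x512x3 uint8, red, green, blue), "z_map" (384x512 float32, m along the optical axis (not along the pixel's ray), 0 where there is no reading), "vfov" (degrees; the focal length in pixels is half the picture's height over the tangent of half this angle, whatever the lens; pixels are square), "cx", "cy" (the principal point, pixels), "rvec" (rotation vector, rad) and "tvec" (3), from world to camera coordinates, as OpenCV has them. Camera axes: x right, y down, z forward; pixel columns grow to the right and rows downward; lengths in m; the calibration is good to about 2 mm. A picture is of the moment at which its call begins.
- bot.job_done(): hands the job in; it is judged then, once.
The state is a dict: "clock": time; "qpos": joint angles; "qd": joint speeds; "joint_efforts": joint torques, N m; "position": TCP position; "tool_rot": TCP orientation; "force": force on the tool from outside, world axes, zero at the start; "moment": the same for the moment, N m; "grip_width": finger opening in m; "finger_force": force on a finger pad.
Only numpy, scipy, OpenCV 4.12 (cv2) and the standard library are available. Lean on these libraries where they do the work, as an engineer would, in place of code of your own. Each camera call takes 0.05 s, during which the arm holds its last target. There are 200 camera calls.

## Working session

There is one attempt and no reset: what is moved stays moved. The work goes in short steps, Python scripts to look and compute and a shell command to move; the robot and the scene stay as the last step left them, time stands still between calls to the robot, and variables do not carry over. Pictures are saved under pics/ and viewed, at most 14 in all, crops included, and the job is handed in when it is done.

```bash
ls; mkdir -p pics
cat > h.py <<'E'
import numpy as np, cv2
from workcell import bot
def grab(n):
    f=bot.grab_frame(n); np.savez(f'{n}.npz',**f); return f
def f_of(f): return f['img'].shape[0]/2/np.tan(np.radians(f['vfov'])/2)
def pts(f,u,v,z=None,plane=None):
    u=np.asarray(u,float);v=np.asarray(v,float);k=f_of(f)
    R=cv2.Rodrigues(np.asarray(f['rvec'],float))[0];t=np.asarray(f['tvec'],float).ravel()
    d=np.stack([(u-f['cx'])/k,(v-f['cy'])/k,np.ones_like(u)],-1)
    C=-R.T@t; w=d@R
    if plane is not None: s=(plane-C[2])/w[...,2]
    else: s=z
    return C+w*np.asarray(s)[...,None]
def cloud(f):
    h,w=f['z_map'].shape; u,v=np.meshgrid(np.arange(w),np.arange(h)); return pts(f,u,v,z=f['z_map'])
def proj(f,p):
    R=cv2.Rodrigues(np.asarray(f['rvec'],float))[0];q=np.atleast_2d(p)@R.T+np.asarray(f['tvec'],float).ravel()
    return q[:,:2]/q[:,2:]*f_of(f)+[float(f['cx']),float(f['cy'])]
def save(f,name,crop=None,s=1):
    im=f['img'][...,::-1]
    if crop: a,b,c,d=crop; im=im[b:d,a:c]
    cv2.imwrite('pics/'+name,cv2.resize(im,None,fx=s,fy=s,interpolation=cv2.INTER_CUBIC))
E
python3 - <<'E'
from h import *
for n in('top','side'):
    f=grab(n); save(f,n+'0.png',s=1.5); print(n,f['vfov'],f['cx'],f['cy'],f['rvec'],f['tvec'],(f['z_map']==0).mean())
s=bot.observe();print(s)
E
```

```text
pics
top 43.147649116822414 255.3434756874964 193.95826199842867 [ 2.18561416 -2.1993738   0.07325891] [0.02040476 0.44872242 1.13650662] 0.0038299560546875
side 46.07548856899658 249.9820899661718 202.47755661178434 [ 0.60068233 -2.74921607  1.01499465] [0.39576439 0.20878026 1.24816722] 0.004079182942708333
{'clock': 0.1, 'qpos': array([ 1.11877616,  0.52192955, -0.03632768,  1.59989361,  0.0211597 ,
        1.02113017, -0.11275362]), 'qd': array([-0.00141046, -0.00256987,  0.00018922, -0.00097459, -0.00013777,
        0.00070219,  0.00094388]), 'joint_efforts': array([ 4.85707540e-03, -9.28475904e+01,  1.98468380e+00, -3.70526612e+01,
        1.81808945e-02,  5.48595432e-03,  7.34910304e-05]), 'position': array([ 0.23276358, -0.57975389,  0.24781932]), 'tool_rot': array([-3.14061541e+00,  3.35621305e-05,  3.81833691e-01]), 'force': array([ 0.15758742, -0.25008082, -0.08408429]), 'moment': array([-0.00342956,  0.02234423,  0.04244686]), 'finger_force': 0.0, 'grip_width': 0.08563456312753497}
```

View pics/top0.png

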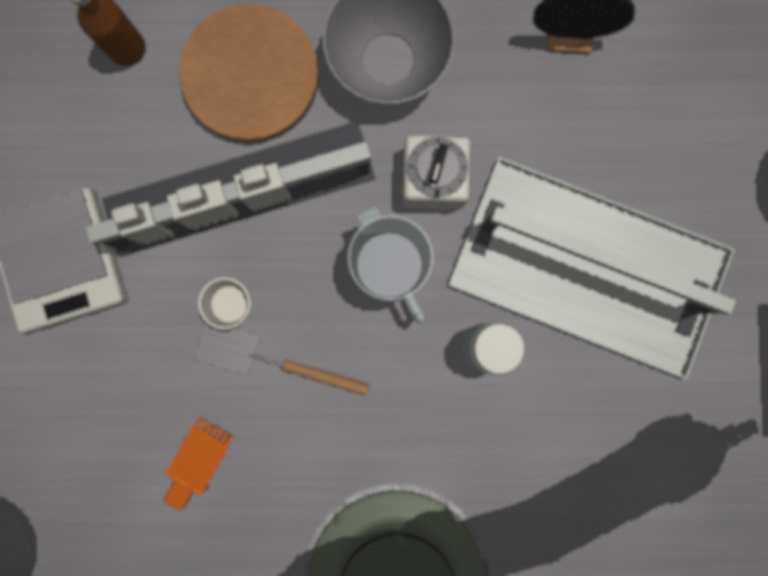

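View pics/side0.png

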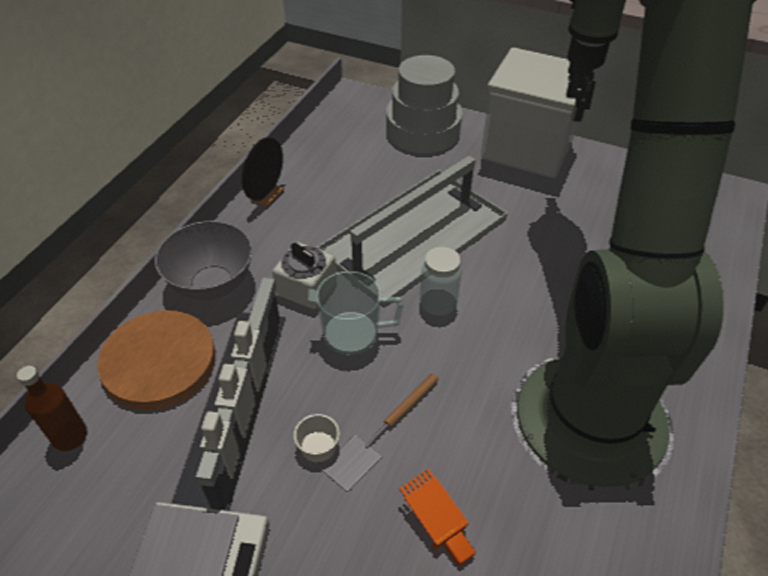

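The pictures show three white combs on the rail, at top-view pixels (133,215), (195,200) and (260,183). The orange look-alike is at (200,460), the jug at (390,258), the timer at (437,168) and the drip bar runs from (495,220) to (730,300). All pixels are in the 1.5x pictures. Next I'll measure these.

```bash
cat > meas.py <<'E'
from h import *
f=dict(np.load('top.npz')); P=cloud(f); z=P[...,2]
save(f,'railcrop.png',(50,70,260,180),3.6)
g=dict(np.load('side.npz')); save(g,'siderail.png',(110,170,250,350),3.2)
def comps(m,lo):
    n,l,st,c=cv2.connectedComponentsWithStats(m.astype(np.uint8))
    return [l==i for i in range(1,n) if st[i,4]>=lo]
def rect(m):
    q=P[m]; r=cv2.minAreaRect(q[:,:2].astype(np.float32)); return np.round(r[0],4),np.round(r[1],4),round(r[2],1),np.round([q[:,2].min(),np.median(q[:,2]),q[:,2].max()],4)
up=(P[...,0]>0.2)
for nm,a,b in(('grip',.155,.19),('saddle',.128,.15),('125',.115,.1275),('timer',.07,.085),('dial',.1,.12)):
    for m in comps((z>a)&(z<b)&up,15):
        v,u=np.nonzero(m); print(nm,m.sum(),(int(u.mean()),int(v.mean())),*rect(m))
E
python3 meas.py
```

```text
grip 97 (59, 3) [0.841  0.4266] [0.0106 0.0239] 31.7 [0.1551 0.1691 0.1899]
grip 204 (169, 116) [0.602  0.1957] [0.0223 0.0339] 18.3 [0.1553 0.1738 0.178 ]
grip 212 (126, 129) [0.5746 0.2836] [0.0228 0.0343] 16.0 [0.1558 0.1736 0.1799]
grip 216 (84, 142) [0.5485 0.3712] [0.0232 0.0336] 17.8 [0.1559 0.1733 0.1784]
saddle 348 (66, 11) [0.8414 0.4292] [0.0447 0.0583] 9.5 [0.128  0.1373 0.1499]
saddle 189 (399, 1) [ 0.859 -0.288] [0.1186 0.0106] 89.1 [0.128  0.1354 0.148 ]
saddle 311 (173, 121) [0.6022 0.1949] [0.0356 0.0674] 17.0 [0.1281 0.1327 0.1497]
saddle 410 (132, 133) [0.5752 0.2838] [0.0367 0.0779] 16.9 [0.1281 0.1327 0.1495]
saddle 208 (93, 146) [0.548  0.3732] [0.0358 0.0545] 18.3 [0.1281 0.133  0.1494]
saddle 695 (332, 231) [ 0.3609 -0.1457] [0.0685 0.0656] 89.6 [0.128  0.1303 0.1357]
125 139 (71, 17) [0.8376 0.4223] [0.0345 0.0625] 37.4 [0.1152 0.1229 0.1275]
125 190 (391, 4) [ 0.8591 -0.2878] [0.1312 0.0145] 85.7 [0.115  0.1208 0.1274]
125 703 (213, 109) [0.6203 0.1321] [0.031  0.1954] 19.2 [0.115  0.1242 0.1275]
125 100 (292, 106) [ 0.6317 -0.0641] [0.0132 0.0545] 72.9 [0.1
[... 1641 characters left out ...]
6324 -0.0644] [0.0138 0.056 ] 73.6 [0.1003 0.1155 0.1195]
dial 194 (203, 119) [0.6083 0.1292] [0.0064 0.1928] 19.2 [0.1002 0.1104 0.1199]
dial 99 (140, 139) [0.5621 0.2699] [0.0059 0.0947] 20.6 [0.1004 0.1099 0.1198]
dial 282 (261, 153) [0.5163 0.0024] [0.1215 0.0737] 77.8 [0.1002 0.1168 0.12  ]
dial 312 (405, 177) [ 0.4778 -0.3076] [0.365  0.0091] 66.8 [0.1    0.1097 0.12  ]
dial 122 (89, 154) [0.5312 0.3791] [0.0072 0.1195] 16.8 [0.1    0.1111 0.1198]
dial 43 (236, 182) [0.4656 0.0581] [0.0493 0.0085] 24.8 [0.1021 0.1184 0.12  ]
dial 138 (276, 200) [ 0.4335 -0.0264] [0.0308 0.0631] 86.2 [0.1007 0.1055 0.1199]
dial 148 (321, 230) [ 0.3619 -0.1322] [0.0515 0.0771] 83.8 [0.1    0.1047 0.1194]
```

Measured blade widths are 0.051, 0.077 and 0.063 m at top pixels (84,142), (126,129) and (169,116). That makes them comb2, comb4 and comb3, so comb1 is absent. The order is comb2 (left end), comb3 (right), then comb4 (middle). I'll confirm this and the timer in one enlarged crop.

```bash
cat >> h.py <<'E'
def jug(f):
    P=cloud(f); z=P[...,2]; m=(z>.112)&(z<.126)&(P[...,0]>.3)&(P[...,0]<.62)&(abs(P[...,1])<.14)
    n,l,st,c=cv2.connectedComponentsWithStats(m.astype(np.uint8)); 
    q=P[m][:,:2]; best=None; rng=np.random.default_rng(0)
    for _ in range(800):
        a=q[rng.choice(len(q),3,False)]; A=np.c_[2*a,np.ones(3)]
        if abs(np.linalg.det(A))<1e-6: continue
        s=np.linalg.solve(A,(a**2).sum(1)); r=np.sqrt(s[2]+s[0]**2+s[1]**2)
        if not .055<r<.065: continue
        k=abs(np.hypot(*(q-s[:2]).T)-r)<.003
        if best is None or k.sum()>best.sum(): best=k
    a=q[best]; s=np.linalg.lstsq(np.c_[2*a,np.ones(len(a))],(a**2).sum(1),rcond=None)[0]
    return np.round(s[:2],4), round(float(np.sqrt(s[2]+s[0]**2+s[1]**2)),4), int(best.sum())
def go(x=None,y=None,z=None,psi=None):
    s=bot.observe(); p=s['position']; r,pt,yw=s['tool_rot']
    R=cv2.Rodrigues(np.array([0,0,yw]))[0]@cv2.Rodrigues(np.array([0,pt,0.]))[0]@cv2.Rodrigues(np.array([r,0,0.]))[0]
    t=np.array([p[i] if v is None else v for i,v in enumerate((x,y,z))]); d=R.T@(t-p)
    dz=0 if psi is None else -(psi-np.degrees(yw))/90
    print('from',np.round(p,4),'yaw',round(np.degrees(yw),1),'rp',np.round(np.degrees([r,pt]),2),'-> shift',np.round(d/.2,4),'rz',round(dz,4),'t',round(s['clock'],2),'F',np.round(s['force'],1),'w',round(s['grip_width'],4))
E
python3 - <<'E'
from h import *
f=dict(np.load('top.npz'));im=f['img'][...,::-1]
a=cv2.resize(im[75:175,55:255],(800,400),interpolation=cv2.INTER_CUBIC)
b=cv2.resize(im[85:145,260:325],(217,200),interpolation=cv2.INTER_CUBIC)
g=dict(np.load('side.npz'))['img'][...,::-1]
c=cv2.resize(g[155:210,175:235],(218,200),interpolation=cv2.INTER_CUBIC)
d=np.zeros((200,800,3),np.uint8); d[:,:217]=b; d[:,230:448]=c
cv2.imwrite('pics/conf.png',np.vstack([a,d]))
print(jug(f))
k=[(500,160),(735,250),(685,378),(450,288)]
q=pts(f,[a/1.5 for a,_ in k],[b/1.5 for _,b in k],plane=.018);print(q,q.mean(0))
# bar ends
P=cloud(f);m=(P[...,2]>.12)&(P[...,2]<.128)&(P[...,1]<-.12)&(P[...,0]<.6)&(P[...,0]>.38)
q=P[m][:,:2];u=np.array([.375,.927]);t=(q-[.4865,-.3118])@u;n=(q-[.4865,-.3118])@[.927,-.375];k=abs(n)<.014
print(t[k].min(),t[k].max(),np.percentile(n[k],[2,50,98]),np.polyfit(t[k],n[k],1))
go(.5485,.3712,.25,107)
E
```

```text
(array([0.492 , 0.0079]), 0.0595, 387)
[[ 0.65634886 -0.17002528  0.018     ]
 [ 0.51008669 -0.53990915  0.018     ]
 [ 0.30916661 -0.45415259  0.018     ]
 [ 0.45257058 -0.08789414  0.018     ]] [ 0.48204319 -0.31299529  0.018     ]
-0.18309007510582434 0.18303077736111284 [-0.01014278 -0.00041107  0.00976786] [ 0.00016211 -0.00037427]
from [ 0.2328 -0.5798  0.2478] yaw 21.9 rp [-179.94    0.  ] -> shift [ 3.2367 -3.8241 -0.0073] rz -0.9458 t 0.1 F [ 0.2 -0.3 -0.1] w 0.0856
```

View pics/conf.png

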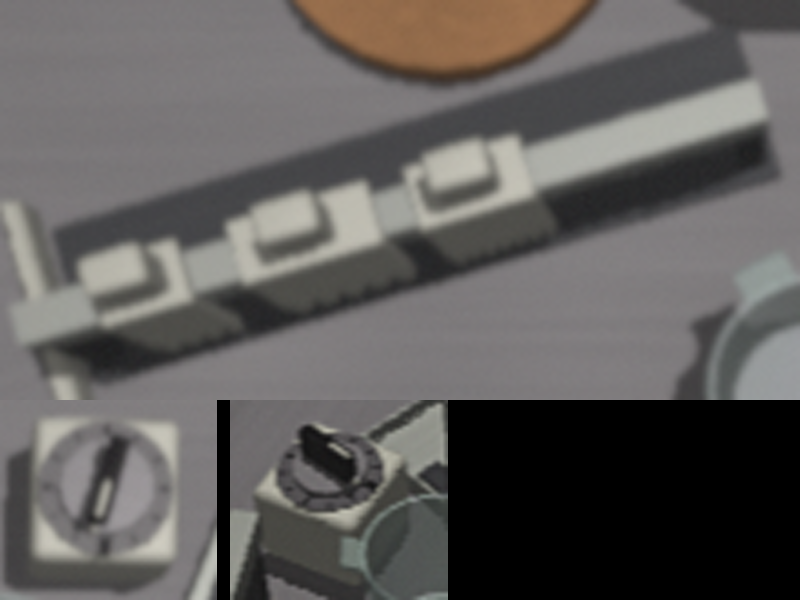

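The crop confirms the widths, left to right: comb2 (medium, about (115,275)), comb4 (widest, about (290,220)), comb3 (about (460,170)). The toothed blades face the robot. The dial pointer sits just clockwise of the broad zero mark at the bottom, at (98,510) against (105,540).

```bash
python3 -m inch '[[1,-0.95,0,0,0,0,1],[1,-0.95,0,0,0,0,1],[1,-0.95,0,0,0,0,1],[1,-0.95,0,0,0,0,1],[1,-0.95,0,0,0,0,1],[1,-0.95,0,0,0,0,1]]' 60; python3 -m inch '[[1,-0.95,0,0,0,0,1],[1,-0.95,0,0,0,0,1],[1,-0.95,0,0,0,0,1],[1,-0.95,0,0,0,0,1],[1,-0.95,0,0,0,0,1],[1,-0.95,0,0,0,0,1]]'
python3 -m inch '[[0.62,-0.96,0,0,0,-0.4,1],[0.62,-0.96,0,0,0,-0.4,1],[0.62,-0.96,0,0,0,-0.4,1],[0.62,-0.96,0,0,0,-0.4,1],[0.62,-0.96,0,0,0,-0.4,1],[0.62,-0.96,0,0,0,-0.4,1]]'
python3 -c "
from h import *
go(.5485,.3712,.25,107)"
```

```text
clock: 0.85
position: [0.3485, -0.3276, 0.2484]
tool_rot: [-3.141, -0.0, 0.385]
force: [-0.8, 0.6, -0.4]
grip_width: 0.085
finger_force: 0.0
clock: 1.6
position: [0.4631, -0.0775, 0.2481]
tool_rot: [-3.141, 0.0, 0.384]
force: [-0.4, -0.6, 0.0]
grip_width: 0.0851
finger_force: 0.0
clock: 2.35
position: [0.5063, 0.144, 0.2479]
tool_rot: [-3.142, 0.001, 1.008]
force: [0.1, -0.6, -0.0]
grip_width: 0.0855
finger_force: 0.0
from [0.5063 0.144  0.2479] yaw 57.7 rp [-1.8e+02  6.0e-02] -> shift [ 1.073  -0.428  -0.0115] rz -0.5475 t 2.35 F [ 0.1 -0.6 -0. ] w 0.0855
```

```bash
python3 -m inch '[[0.9,-0.36,0,0,0,-0.55,1],[0.9,-0.36,0,0,0,-0.55,1],[0.9,-0.36,0,0,0,-0.55,1],[0.9,-0.36,0,0,0,-0.55,1],[0.9,-0.36,0,0,0,-0.55,1],[0.9,-0.36,0,0,0,-0.55,1]]'
python3 -c "
from h import *
go(.5485,.3712,.157,107)
f=grab('top');print(jug(f))"
```

```text
clock: 3.1
position: [0.5417, 0.3347, 0.248]
tool_rot: [-3.141, 0.001, 1.871]
force: [0.2, -0.8, -0.2]
grip_width: 0.0849
finger_force: 0.0
from [0.5417 0.3347 0.248 ] yaw 107.2 rp [-1.7997e+02  4.0000e-02] -> shift [0.1644 0.0867 0.4548] rz 0.0021 t 3.1 F [ 0.2 -0.8 -0.2] w 0.0849
(array([0.4919, 0.0078]), 0.0594, 381)
```

```bash
python3 -m inch '[[0.164,0.087,0,0,0,0,1],[0.164,0.087,0,0,0,0,1],[0.164,0.087,0.25,0,0,0,1],[0.164,0.087,0.4,0,0,0,1],[0.164,0.087,0.455,0,0,0,1],[0.164,0.087,0.455,0,0,0,1],[0.164,0.087,0.455,0,0,0,0.1],[0.164,0.087,0.455,0,0,0,0.1],[0.164,0.087,0.455,0,0,0,0.1],[0.164,0.087,0.455,0,0,0,0.1],[0.164,0.087,0.455,0,0,0,0.1],[0.164,0.087,0.455,0,0,0,0.1]]' 60
python3 -c "
from h import *
go(.5485,.3712,.35,107)"
```

```text
clock: 4.65
position: [0.5477, 0.3734, 0.1578]
tool_rot: [3.141, -0.0, 1.874]
force: [-1.4, -1.6, 6.3]
grip_width: 0.0213
finger_force: 58.8
from [0.5477 0.3734 0.1578] yaw 107.4 rp [ 1.7997e+02 -1.0000e-02] -> shift [-0.0114  0.001  -0.961 ] rz 0.004 t 4.65 F [-1.4 -1.6  6.3] w 0.0213
```

```bash
python3 -m inch '[[0,0,-0.02,0,0,0,0.1],[0,0,-0.04,0,0,0,0.1],[0,0,-0.06,0,0,0,0.1],[0,0,-0.08,0,0,0,0.1],[0,0,-0.11,0,0,0,0.1],[0,0,-0.15,0,0,0,0.1],[0,0,-0.2,0,0,0,0.1],[0,0,-0.4,0,0,0,0.1],[0,0,-0.6,0,0,0,0.1],[0,0,-0.8,0,0,0,0.1],[0,0,-0.96,0,0,0,0.1],[0,0,-0.96,0,0,0,0.1]]'
python3 - <<'E'
from h import *
f=grab('top'); save(f,'lift2.png',(40,40,340,220),2.5)
j=jug(f);print(j)
c=j[0]+.0155*np.array([.956,.292]); go(*c,None,107)
E
```

```text
clock: 6.15
position: [0.5478, 0.374, 0.3524]
tool_rot: [3.138, -0.001, 1.874]
force: [-0.2, -0.4, -1.7]
grip_width: 0.021
finger_force: 61.8
(array([0.4921, 0.0079]), 0.0595, 375)
from [0.5475 0.3735 0.3505] yaw 107.4 rp [ 1.7991e+02 -3.0000e-02] -> shift [-1.6624 -0.7332 -0.0021] rz 0.0043 t 6.2 F [ 0.3 -0.7 -2.3] w 0.021
```

View pics/lift2.png

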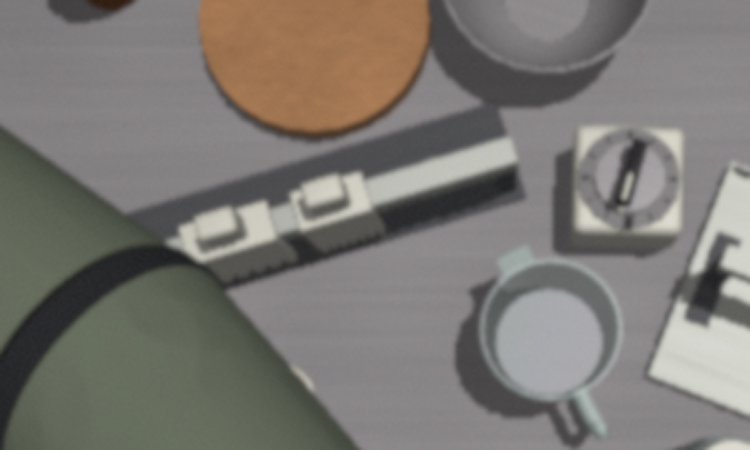

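The arm hides the comb here, but the other two stay on the rail at (225,230) and (325,195), and the jug hasn't moved. Next I move over the jug.

```bash
python3 -m inch '[[-0.28,-0.12,0,0,0,0,0.1],[-0.55,-0.24,0,0,0,0,0.1],[-0.83,-0.37,0,0,0,0,0.1],[-0.83,-0.37,0,0,0,0,0.1],[-0.83,-0.37,0,0,0,0,0.1]]'; python3 -m inch '[[-0.28,-0.12,0,0,0,0,0.1],[-0.55,-0.24,0,0,0,0,0.1],[-0.83,-0.36,0,0,0,0,0.1],[-0.83,-0.36,0,0,0,0,0.1],[-0.83,-0.36,0,0,0,0,0.1]]'
python3 - <<'E'
from h import *
f=grab('side'); save(f,'jugside2.png',(130,60,380,260),3)
f=grab('top');print(jug(f)); go(.5069,.0124,.198,107)
E
```

```text
clock: 6.82
position: [0.5263, 0.1927, 0.3489]
tool_rot: [-3.141, -0.0, 1.874]
force: [-0.6, 0.9, -1.0]
grip_width: 0.021
finger_force: 61.7
clock: 7.45
position: [0.5075, 0.0142, 0.3491]
tool_rot: [-3.142, -0.001, 1.876]
force: [-0.2, 0.5, -1.1]
grip_width: 0.0213
finger_force: 61.8
(array([0.48  , 0.0414]), 0.0255, 27)
from [0.5075 0.0147 0.3491] yaw 107.5 rp [-1.8e+02 -5.0e-02] -> shift [-0.0106 -0.0063  0.7557] rz 0.006 t 7.55 F [ 0.5  1.9 -0.8] w 0.0214
```

View pics/jugside2.png

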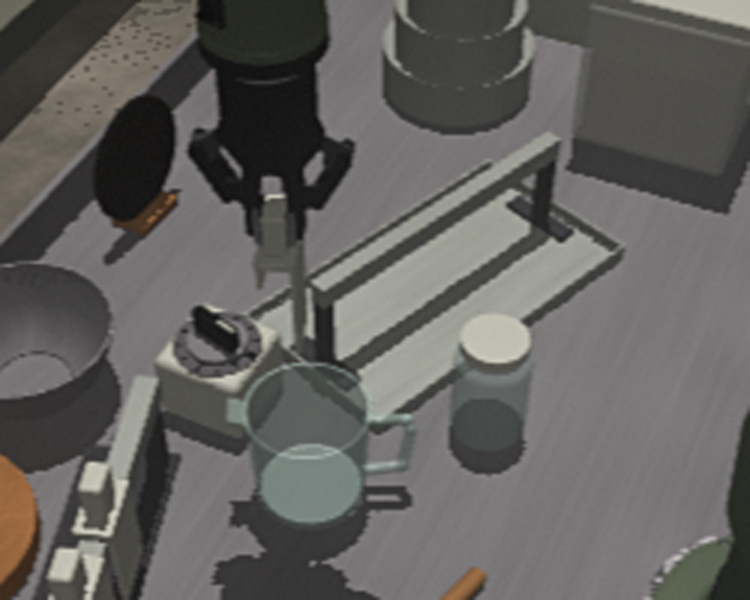

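The comb hangs straight in the gripper at (275,230), with its blade edge at (298,350) above the jug mouth at (308,410). Dip now, then raise.

```bash
python3 -m inch '[[-0.01,0,0.2,0,0,0,0.1],[-0.01,0,0.4,0,0,0,0.1],[-0.01,0,0.55,0,0,0,0.1],[-0.01,0,0.7,0,0,0,0.1],[-0.01,0,0.76,0,0,0,0.1],[-0.01,0,0.76,0,0,0,0.1],[-0.01,0,0.76,0,0,0,0.1],[-0.01,0,0.76,0,0,0,0.1],[-0.01,0,0.76,0,0,0,0.1]]'
python3 -c "
from h import *
f=grab('side'); save(f,'dip2.png',(190,120,290,240),4)"
python3 -m inch '[[-0.01,0,-0.2,0,0,0,0.1],[-0.01,0,-0.4,0,0,0,0.1],[-0.01,0,-0.6,0,0,0,0.1],[-0.01,0,-0.76,0,0,0,0.1],[-0.01,0,-0.76,0,0,0,0.1]]'
python3 -c "
from h import *
go(.449,-.4045,.35,68)
go(.449+.0155,-.4045,.35,68)"
```

```text
clock: 8.68
position: [0.5082, 0.0109, 0.1978]
tool_rot: [3.141, 0.0, 1.874]
force: [0.4, -0.4, -0.7]
grip_width: 0.021
finger_force: 61.8
clock: 9.35
position: [0.5093, 0.0092, 0.3514]
tool_rot: [3.138, 0.001, 1.874]
force: [-0.5, 0.1, -1.6]
grip_width: 0.021
finger_force: 61.7
from [0.5093 0.0092 0.3514] yaw 107.4 rp [1.798e+02 8.000e-02] -> shift [-1.8841 -0.9048  0.0065] rz 0.4373 t 9.35 F [-0.5  0.1 -1.6] w 0.021
from [0.5093 0.0092 0.3514] yaw 107.4 rp [1.798e+02 8.000e-02] -> shift [-1.9072 -0.8308  0.0068] rz 0.4373 t 9.35 F [-0.5  0.1 -1.6] w 0.021
```

View pics/dip2.png

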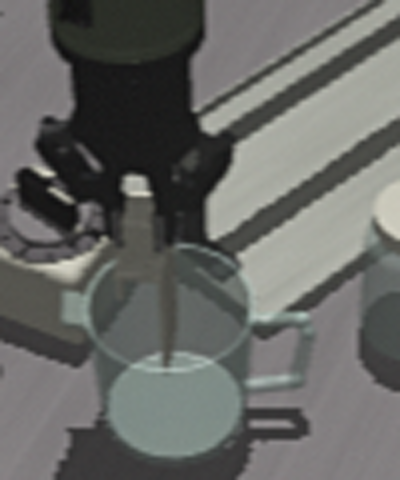

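The blade is inside the jug, with its tip at about (168,365), well below the rim and clear of the walls. Next, the drip bar.

```bash
python3 -m inch '[[-0.28,-0.14,0,0,0,0,0.1],[-0.56,-0.27,0,0,0,0,0.1],[-0.9,-0.45,0,0,0,0,0.1],[-0.94,-0.45,0,0,0,0,0.1],[-0.94,-0.45,0,0,0,0,0.1]]'; python3 -m inch '[[-0.28,-0.14,0,0,0,0.1,0.1],[-0.56,-0.27,0,0,0,0.2,0.1],[-0.9,-0.45,0,0,0,0.3,0.1],[-0.94,-0.45,0,0,0,0.437,0.1],[-0.94,-0.45,0,0,0,0.437,0.1],[-0.94,-0.45,0,0,0,0.437,0.1],[-0.94,-0.45,0,0,0,0.437,0.1]]'
python3 -c "
from h import *
go(.449,-.4045,.17,68)
f=grab('top');print(jug(f))"
```

```text
clock: 9.98
position: [0.4782, -0.1989, 0.3483]
tool_rot: [-3.14, -0.001, 1.871]
force: [0.2, 0.7, -1.8]
grip_width: 0.0212
finger_force: 61.7
clock: 10.85
position: [0.4496, -0.4023, 0.3494]
tool_rot: [3.141, -0.0, 1.191]
force: [-0.4, 0.6, -1.1]
grip_width: 0.021
finger_force: 61.8
from [ 0.4496 -0.4023  0.3494] yaw 68.3 rp [ 1.7999e+02 -2.0000e-02] -> shift [-0.0119  0.001   0.8971] rz 0.0029 t 10.85 F [-0.4  0.6 -1.1] w 0.021
(array([0.4922, 0.008 ]), 0.0596, 380)
```

```bash
python3 -m inch '[[-0.01,0,0.15,0,0,0,0.1],[-0.01,0,0.3,0,0,0,0.1],[-0.01,0,0.4,0,0,0,0.1],[-0.01,0,0.5,0,0,0,0.1],[-0.01,0,0.6,0,0,0,0.1],[-0.01,0,0.7,0,0,0,0.1],[-0.01,0,0.8,0,0,0,0.1],[-0.01,0,0.86,0,0,0,0.1],[-0.01,0,0.9,0,0,0,0.1],[-0.01,0,0.92,0,0,0,0.1],[-0.01,0,0.94,0,0,0,0.1],[-0.01,0,0.95,0,0,0,0.1],[-0.01,0,0.955,0,0,0,0.1],[-0.01,0,0.955,0,0,0,0.1]]'
python3 -c "
from h import *
go(z=.1583)
f=grab('side'); save(f,'hang2.png',(200,50,400,220),3)"
```

```text
clock: 12.65
position: [0.4483, -0.4055, 0.1584]
tool_rot: [3.141, 0.0, 1.188]
force: [0.6, -0.2, -0.7]
grip_width: 0.0211
finger_force: 61.8
from [ 0.4483 -0.4055  0.1584] yaw 68.0 rp [179.99   0.  ] -> shift [ 0.     -0.      0.0005] rz 0 t 12.65 F [ 0.6 -0.2 -0.7] w 0.0211
```

View pics/hang2.png

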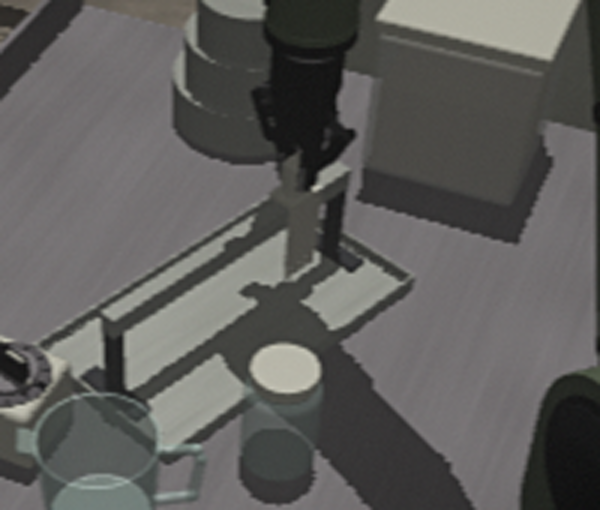

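The comb straddles the bar at about (300,205), with its blade on the near side. I lower it the last millimetre, release and rise.

```bash
python3 -m inch '[[0,0,0.005,0,0,0,0.1],[0,0,0.008,0,0,0,0.1],[0,0,0.008,0,0,0,0.5],[0,0,0.008,0,0,0,0.8],[0,0,0.008,0,0,0,0.8],[0,0,0.008,0,0,0,0.8],[0,0,-0.05,0,0,0,1],[0,0,-0.2,0,0,0,1],[0,0,-0.45,0,0,0,1],[0,0,-0.46,0,0,0,1],[0,0,-0.46,0,0,0,1]]'
python3 - <<'E'
from h import *
go(.602,.1957,.25,107)
E
```

```text
clock: 14.08
position: [0.4482, -0.4055, 0.2507]
tool_rot: [3.141, 0.0, 1.187]
force: [0.5, -0.5, -0.8]
grip_width: 0.0853
finger_force: 0.0
from [ 0.4482 -0.4055  0.2507] yaw 68.0 rp [1.7997e+02 2.0000e-02] -> shift [ 3.0754e+00 -4.1130e-01  2.3000e-03] rz -0.4329 t 14.07 F [ 0.5 -0.5 -0.8] w 0.0853
```

```bash
python3 -m inch '[[1,-0.14,0,0,0,0,1],[1,-0.14,0,0,0,0,1],[1,-0.14,0,0,0,0,1],[1,-0.14,0,0,0,0,1],[1,-0.14,0,0,0,0,1]]'; python3 -m inch '[[1,-0.14,0,0,0,0,1],[1,-0.14,0,0,0,0,1],[1,-0.14,0,0,0,0,1],[1,-0.14,0,0,0,0,1],[1,-0.14,0,0,0,0,1]]'; python3 -m inch '[[1,-0.13,0,0,0,-0.433,1],[1,-0.13,0,0,0,-0.433,1],[1,-0.13,0,0,0,-0.433,1],[1,-0.13,0,0,0,-0.433,1],[1,-0.13,0,0,0,-0.433,1],[1,-0.13,0,0,0,-0.433,1]]'
python3 - <<'E'
from h import *
f=grab('top'); P=cloud(f)
m=(P[...,2]>.16)&(P[...,2]<.18)&(P[...,1]<-.25)&(P[...,0]>.3)&(P[...,0]<.6); print('hung grip',cv2.minAreaRect(P[m][:,:2].astype(np.float32)),np.median(P[m][:,2]) ,jug(f))
go(.602,.1957,.1578,107)
E
```

```text
clock: 14.7
position: [0.4971, -0.209, 0.2498]
tool_rot: [-3.141, 0.0, 1.189]
force: [-0.0, -0.1, 0.5]
grip_width: 0.0854
finger_force: 0.0
clock: 15.32
position: [0.546, -0.0146, 0.2498]
tool_rot: [-3.141, 0.001, 1.187]
force: [0.0, -1.4, 0.6]
grip_width: 0.085
finger_force: 0.0
clock: 16.08
position: [0.5971, 0.1786, 0.2501]
tool_rot: [-3.141, 0.001, 1.862]
force: [-1.2, 0.1, -0.3]
grip_width: 0.0852
finger_force: 0.0
hung grip ((0.4494822025299072, -0.4052773118019104), (0.034840915352106094, 0.02215948887169361), 69.83279418945312) 0.1738765909513087 (array([ 0.5617, -0.0937]), 0.0636, 35)
from [0.597  0.179  0.2502] yaw 106.7 rp [-1.7998e+02  6.0000e-02] -> shift [0.0734 0.0482 0.4621] rz -0.0032 t 16.12 F [-0.1  1.1  0.2] w 0.0848
```

```bash
python3 -m inch '[[0.073,0.048,0,0,0,0,1],[0.073,0.048,0,0,0,0,1],[0.073,0.048,0.25,0,0,0,1],[0.073,0.048,0.4,0,0,0,1],[0.073,0.048,0.46,0,0,0,1],[0.073,0.048,0.46,0,0,0,1],[0.073,0.048,0.46,0,0,0,0.1],[0.073,0.048,0.46,0,0,0,0.1],[0.073,0.048,0.46,0,0,0,0.1],[0.073,0.048,0.46,0,0,0,0.1],[0.073,0.048,0.46,0,0,0,0.1],[0.073,0.048,0.46,0,0,0,0.1]]' 60
python3 -m inch '[[0,0,-0.02,0,0,0,0.1],[0,0,-0.04,0,0,0,0.1],[0,0,-0.06,0,0,0,0.1],[0,0,-0.08,0,0,0,0.1],[0,0,-0.11,0,0,0,0.1],[0,0,-0.15,0,0,0,0.1],[0,0,-0.2,0,0,0,0.1],[0,0,-0.4,0,0,0,0.1],[0,0,-0.6,0,0,0,0.1],[0,0,-0.8,0,0,0,0.1],[0,0,-0.96,0,0,0,0.1],[0,0,-0.96,0,0,0,0.1]]'
python3 - <<'E'
from h import *
f=grab('top'); j=jug(f);print(j); save(f,'lift3.png',(40,60,340,240),2.5)
c=j[0]+.0155*np.array([.956,.292]); go(*c,None,107)
E
```

```text
clock: 17.62
position: [0.6015, 0.1984, 0.1588]
tool_rot: [3.141, 0.0, 1.868]
force: [-2.6, -1.3, 6.6]
grip_width: 0.0215
finger_force: 58.5
clock: 19.12
position: [0.6019, 0.199, 0.3534]
tool_rot: [3.137, -0.0, 1.868]
force: [-0.7, 0.2, -1.3]
grip_width: 0.0212
finger_force: 61.7
(array([0.4927, 0.0067]), 0.0583, 128)
from [0.6015 0.1987 0.3516] yaw 107.0 rp [179.89   0.  ] -> shift [-0.7585 -0.7238 -0.0013] rz 0.0002 t 19.18 F [-0.8 -0.2 -1.2] w 0.0211
```

View pics/lift3.png

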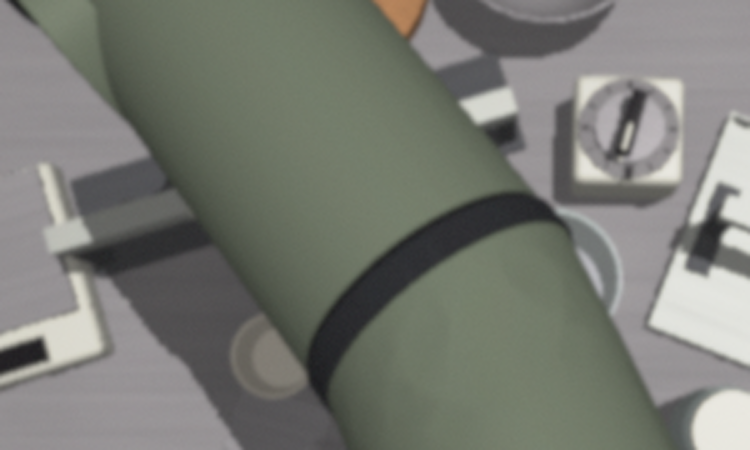

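The jug's right edge is still at (620,280), so it hasn't moved. Move over it and check from the side.

```bash
python3 -m inch '[[-0.2,-0.19,0,0,0,0,0.1],[-0.4,-0.38,0,0,0,0,0.1],[-0.6,-0.57,0,0,0,0,0.1],[-0.76,-0.724,0,0,0,0,0.1],[-0.76,-0.724,0,0,0,0,0.1],[-0.76,-0.724,0,0,0,0,0.1]]'
python3 - <<'E'
from h import *
f=grab('side'); save(f,'jugside3.png',(180,100,300,250),4)
go(.5069,.0124,.195,107)
# jug right/left silhouette in side view
a=dict(np.load('side.npz'))
print(proj(a,[[.492,.008,.12],[.507,.012,.35]]))
E
```

```text
clock: 19.92
position: [0.5074, 0.011, 0.35]
tool_rot: [-3.141, -0.0, 1.868]
force: [0.9, -0.3, -1.2]
grip_width: 0.0214
finger_force: 61.5
from [0.5076 0.0115 0.35  ] yaw 107.1 rp [-1.7998e+02 -4.0000e-02] -> shift [ 0.0047 -0.0017  0.7748] rz 0.0008 t 19.98 F [ 0.8  0.9 -1.3] w 0.0212
[[230.74137027 195.70111287]
 [221.37030158 133.21444186]]
```

View pics/jugside3.png

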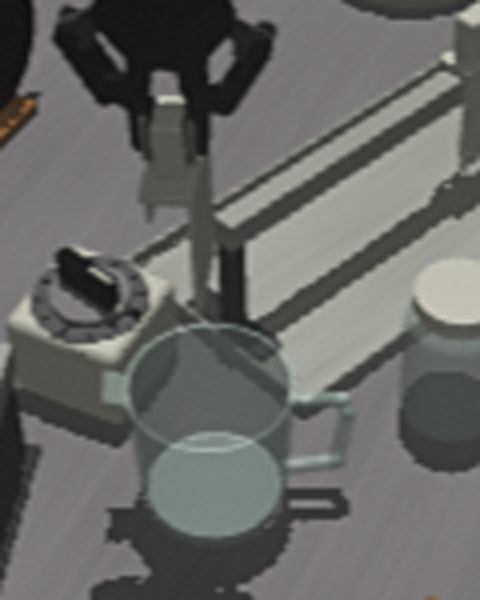

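The jug rim is centred at about (209,387), which fits its measured place, and the comb's blade at (203,250) is above it. Dip.

```bash
python3 -m inch '[[0,0,0.2,0,0,0,0.1],[0,0,0.4,0,0,0,0.1],[0,0,0.55,0,0,0,0.1],[0,0,0.7,0,0,0,0.1],[0,0,0.77,0,0,0,0.1],[0,0,0.77,0,0,0,0.1],[0,0,0.77,0,0,0,0.1],[0,0,0.77,0,0,0,0.1],[0,0,0.77,0,0,0,0.1]]'
python3 -m inch '[[0,0,-0.2,0,0,0,0.1],[0,0,-0.4,0,0,0,0.1],[0,0,-0.6,0,0,0,0.1],[0,0,-0.77,0,0,0,0.1],[0,0,-0.77,0,0,0,0.1]]'
python3 -c "
from h import *
go(.4865,-.3118,.35,68)"
```

```text
clock: 21.1
position: [0.5077, 0.0107, 0.1968]
tool_rot: [3.141, 0.0, 1.868]
force: [-0.0, 0.2, -0.9]
grip_width: 0.0214
finger_force: 61.7
clock: 21.72
position: [0.5083, 0.0109, 0.3527]
tool_rot: [3.138, 0.001, 1.867]
force: [-0.5, 0.4, -1.0]
grip_width: 0.0215
finger_force: 61.6
from [0.5083 0.0109 0.3527] yaw 107.0 rp [1.7978e+02 8.0000e-02] -> shift [-1.5112 -0.5759  0.0133] rz 0.4333 t 21.73 F [-0.5  0.4 -1. ] w 0.0215
```

```bash
python3 -m inch '[[-0.28,-0.11,0,0,0,0,0.1],[-0.56,-0.22,0,0,0,0,0.1],[-0.75,-0.288,0,0,0,0,0.1],[-0.755,-0.288,0,0,0,0,0.1],[-0.755,-0.288,0,0,0,0,0.1]]'; python3 -m inch '[[-0.28,-0.11,0,0,0,0.1,0.1],[-0.56,-0.22,0,0,0,0.2,0.1],[-0.75,-0.288,0,0,0,0.3,0.1],[-0.755,-0.288,0,0,0,0.433,0.1],[-0.755,-0.288,0,0,0,0.433,0.1],[-0.755,-0.288,0,0,0,0.433,0.1],[-0.755,-0.288,0,0,0,0.433,0.1]]'
python3 -c "
from h import *
go(.4865,-.3118,.1593,68)
f=grab('top');print(jug(f))"
```

```text
clock: 22.35
position: [0.4965, -0.1499, 0.3498]
tool_rot: [-3.141, -0.001, 1.868]
force: [0.2, 1.1, -0.8]
grip_width: 0.0211
finger_force: 61.6
clock: 23.22
position: [0.486, -0.311, 0.3504]
tool_rot: [3.141, -0.0, 1.191]
force: [-0.5, -0.3, -1.1]
grip_width: 0.0209
finger_force: 61.7
from [ 0.486  -0.311   0.3504] yaw 68.3 rp [ 1.7999e+02 -1.0000e-02] -> shift [-0.0027  0.0037  0.9554] rz 0.0028 t 23.23 F [-0.5 -0.3 -1.1] w 0.0209
(array([0.4921, 0.0079]), 0.0595, 380)
```

```bash
python3 -m inch '[[0,0.003,0.15,0,0,0,0.1],[0,0.003,0.3,0,0,0,0.1],[0,0.003,0.4,0,0,0,0.1],[0,0.003,0.5,0,0,0,0.1],[0,0.003,0.6,0,0,0,0.1],[0,0.003,0.7,0,0,0,0.1],[0,0.003,0.8,0,0,0,0.1],[0,0.003,0.86,0,0,0,0.1],[0,0.003,0.9,0,0,0,0.1],[0,0.003,0.92,0,0,0,0.1],[0,0.003,0.94,0,0,0,0.1],[0,0.003,0.95,0,0,0,0.1],[0,0.003,0.96,0,0,0,0.1],[0,0.003,0.96,0,0,0,0.1]]'
python3 -c "
from h import *
go(.4865,-.3118,.1588,68)"
```

```text
clock: 25.02
position: [0.4864, -0.312, 0.1587]
tool_rot: [3.141, 0.0, 1.188]
force: [-2.0, 1.0, 5.4]
grip_width: 0.0212
finger_force: 62.6
from [ 0.4864 -0.312   0.1587] yaw 68.0 rp [1.7997e+02 1.0000e-02] -> shift [ 0.0014  0.0001 -0.0003] rz 0.0004 t 25.02 F [-2.   1.   5.4] w 0.0212
```

```bash
python3 -m inch '[[0,0,0,0,0,0,0.5],[0,0,0,0,0,0,0.8],[0,0,0,0,0,0,0.8],[0,0,0,0,0,0,0.8],[0,0,-0.05,0,0,0,1],[0,0,-0.2,0,0,0,1],[0,0,-0.45,0,0,0,1],[0,0,-0.46,0,0,0,1],[0,0,-0.46,0,0,0,1]]'
python3 - <<'E'
from h import *
go(.5746,.2836,.25,107)
E
```

```text
clock: 26.15
position: [0.4862, -0.312, 0.2506]
tool_rot: [3.141, 0.0, 1.187]
force: [-0.5, -0.7, -0.6]
grip_width: 0.0855
finger_force: 0.0
from [ 0.4862 -0.312   0.2506] yaw 68.0 rp [1.7997e+02 1.0000e-02] -> shift [ 2.9274e+00 -7.0380e-01  2.1000e-03] rz -0.4329 t 26.15 F [-0.5 -0.7 -0.6] w 0.0855
```

```bash
python3 -m inch '[[0.98,-0.235,0,0,0,0,1],[0.98,-0.235,0,0,0,0,1],[0.98,-0.235,0,0,0,0,1],[0.98,-0.235,0,0,0,0,1],[0.98,-0.235,0,0,0,0,1]]'; python3 -m inch '[[0.98,-0.235,0,0,0,0,1],[0.98,-0.235,0,0,0,0,1],[0.98,-0.235,0,0,0,0,1],[0.98,-0.235,0,0,0,0,1],[0.98,-0.235,0,0,0,0,1]]'; python3 -m inch '[[0.97,-0.235,0,0,0,-0.433,1],[0.97,-0.235,0,0,0,-0.433,1],[0.97,-0.235,0,0,0,-0.433,1],[0.97,-0.235,0,0,0,-0.433,1],[0.97,-0.235,0,0,0,-0.433,1],[0.97,-0.235,0,0,0,-0.433,1]]'
python3 - <<'E'
from h import *
f=grab('top'); P=cloud(f)
m=(P[...,2]>.16)&(P[...,2]<.18)&(P[...,1]<-.25)&(P[...,0]>.3)&(P[...,0]<.6); n,l,st,c=cv2.connectedComponentsWithStats(m.astype(np.uint8))
for i in range(1,n):
    if st[i,4]>30: q=P[l==i]; print(cv2.minAreaRect(q[:,:2].astype(np.float32)),np.median(q[:,2]))
print(jug(f)); go(.5746,.2836,.1588,107)
E
```

```text
clock: 26.78
position: [0.5158, -0.1122, 0.2497]
tool_rot: [-3.14, 0.0, 1.189]
force: [-0.3, -0.7, -0.6]
grip_width: 0.0856
finger_force: 0.0
clock: 27.4
position: [0.5458, 0.0856, 0.2497]
tool_rot: [-3.141, 0.001, 1.187]
force: [0.2, -1.1, -0.7]
grip_width: 0.0855
finger_force: 0.0
clock: 28.15
position: [0.5755, 0.2813, 0.2501]
tool_rot: [-3.141, 0.001, 1.862]
force: [-0.3, 0.4, -0.2]
grip_width: 0.0856
finger_force: 0.0
((0.48710042238235474, -0.3130325376987457), (0.033980075269937515, 0.022089190781116486), 66.9825668334961) 0.17402982227911873
((0.4499092698097229, -0.40542805194854736), (0.033813923597335815, 0.02309093065559864), 68.86261749267578) 0.17393281333627858
(array([0.492 , 0.0079]), 0.0594, 390)
from [0.5754 0.2817 0.2503] yaw 106.7 rp [-1.8e+02  7.0e-02] -> shift [ 0.0108 -0.0009  0.4575] rz -0.0032 t 28.2 F [-0.1 -0.1  0.5] w 0.0853
```

Comb2 and comb3 both hang with their grip tops at z 0.174. Next is comb4.

```bash
python3 -m inch '[[0.005,0,0.2,0,0,0,1],[0.005,0,0.4,0,0,0,1],[0.005,0,0.457,0,0,0,1],[0.005,0,0.457,0,0,0,1],[0.005,0,0.457,0,0,0,0.1],[0.005,0,0.457,0,0,0,0.1],[0.005,0,0.457,0,0,0,0.1],[0.005,0,0.457,0,0,0,0.1],[0.005,0,0.457,0,0,0,0.1],[0.005,0,0.457,0,0,0,0.1]]' 60
python3 -m inch '[[0,0,-0.02,0,0,0,0.1],[0,0,-0.04,0,0,0,0.1],[0,0,-0.06,0,0,0,0.1],[0,0,-0.08,0,0,0,0.1],[0,0,-0.11,0,0,0,0.1],[0,0,-0.15,0,0,0,0.1],[0,0,-0.2,0,0,0,0.1],[0,0,-0.4,0,0,0,0.1],[0,0,-0.6,0,0,0,0.1],[0,0,-0.8,0,0,0,0.1],[0,0,-0.96,0,0,0,0.1],[0,0,-0.96,0,0,0,0.1]]'
python3 - <<'E'
from h import *
f=grab('top'); j=jug(f);print(j)
c=j[0]+.0155*np.array([.956,.292]); go(*c,None,107)
E
```

```text
clock: 29.45
position: [0.5745, 0.2853, 0.1594]
tool_rot: [3.141, 0.0, 1.868]
force: [-1.4, -1.2, 7.2]
grip_width: 0.021
finger_force: 58.9
clock: 30.95
position: [0.5746, 0.2858, 0.3539]
tool_rot: [3.138, -0.001, 1.868]
force: [-0.8, 0.3, -2.0]
grip_width: 0.0211
finger_force: 61.6
(array([0.4921, 0.008 ]), 0.0596, 372)
from [0.5743 0.2854 0.352 ] yaw 107.0 rp [ 1.7991e+02 -1.0000e-02] -> shift [-1.2059 -0.7214 -0.0014] rz 0.0002 t 31.0 F [-0.2 -0.4 -1.6] w 0.0213
```

```bash
python3 -m inch '[[-0.25,-0.15,0,0,0,0,0.1],[-0.45,-0.27,0,0,0,0,0.1],[-0.6,-0.36,0,0,0,0,0.1],[-0.6,-0.36,0,0,0,0,0.1]]'; python3 -m inch '[[-0.25,-0.15,0,0,0,0,0.1],[-0.45,-0.27,0,0,0,0,0.1],[-0.605,-0.361,0,0,0,0,0.1],[-0.605,-0.361,0,0,0,0,0.1],[-0.605,-0.361,0,0,0,0,0.1]]'
python3 - <<'E'
from h import *
f=grab('side'); save(f,'jugside4.png',(180,100,300,250),4)
go(.5069,.0124,.196,107)
E
```

```text
clock: 31.5
position: [0.5402, 0.1464, 0.3503]
tool_rot: [-3.14, 0.001, 1.864]
force: [-0.0, -0.3, -0.7]
grip_width: 0.0214
finger_force: 61.5
clock: 32.12
position: [0.507, 0.0136, 0.3506]
tool_rot: [-3.141, -0.001, 1.869]
force: [0.7, 0.0, -0.9]
grip_width: 0.0212
finger_force: 61.5
from [0.5071 0.0139 0.3506] yaw 107.1 rp [-1.7999e+02 -4.0000e-02] -> shift [-0.0075 -0.0028  0.7731] rz 0.0012 t 32.17 F [-0.2  0.7 -0.8] w 0.0211
```

View pics/jugside4.png

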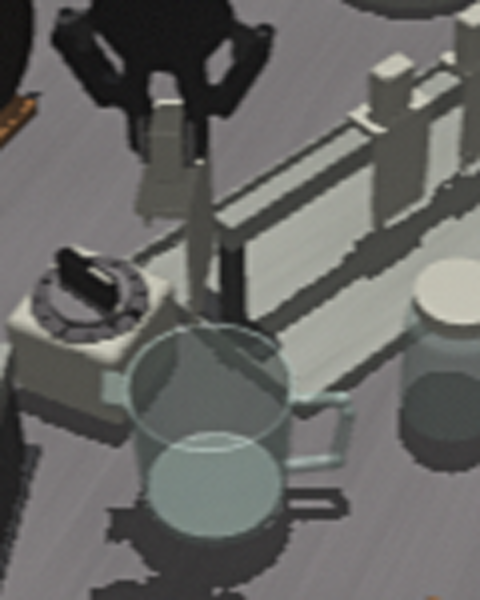

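The jug rim is still at (209,387), comb4 is held above it at (170,200), and comb3 hangs on the bar at (392,130). Dip.

```bash
python3 -m inch '[[-0.005,0,0.2,0,0,0,0.1],[-0.005,0,0.4,0,0,0,0.1],[-0.005,0,0.55,0,0,0,0.1],[-0.005,0,0.7,0,0,0,0.1],[-0.005,0,0.77,0,0,0,0.1],[-0.005,0,0.77,0,0,0,0.1],[-0.005,0,0.77,0,0,0,0.1],[-0.005,0,0.77,0,0,0,0.1],[-0.005,0,0.77,0,0,0,0.1]]'
python3 -m inch '[[-0.005,0,-0.2,0,0,0,0.1],[-0.005,0,-0.4,0,0,0,0.1],[-0.005,0,-0.6,0,0,0,0.1],[-0.005,0,-0.77,0,0,0,0.1],[-0.005,0,-0.77,0,0,0,0.1]]'
python3 -c "
from h import *
go(.523,-.2215,.35,68)"
```

```text
clock: 33.3
position: [0.5075, 0.0115, 0.1974]
tool_rot: [3.141, 0.0, 1.868]
force: [-0.2, -0.4, -1.5]
grip_width: 0.0212
finger_force: 61.6
clock: 33.92
position: [0.5083, 0.0108, 0.3533]
tool_rot: [3.138, 0.001, 1.867]
force: [-0.2, -0.2, -0.7]
grip_width: 0.0212
finger_force: 61.6
from [0.5083 0.0108 0.3533] yaw 107.0 rp [1.7978e+02 8.0000e-02] -> shift [-1.1322 -0.2693  0.0168] rz 0.4333 t 33.92 F [-0.2 -0.2 -0.7] w 0.0212
```

```bash
python3 -m inch '[[-0.28,-0.07,0,0,0,0,0.1],[-0.5,-0.12,0,0,0,0,0.1],[-0.565,-0.135,0,0,0,0,0.1],[-0.565,-0.135,0,0,0,0,0.1]]'; python3 -m inch '[[-0.28,-0.07,0,0,0,0.1,0.1],[-0.5,-0.12,0,0,0,0.2,0.1],[-0.565,-0.135,0,0,0,0.3,0.1],[-0.565,-0.135,0,0,0,0.433,0.1],[-0.565,-0.135,0,0,0,0.433,0.1],[-0.565,-0.135,0,0,0,0.433,0.1],[-0.565,-0.135,0,0,0,0.433,0.1]]'
python3 -c "
from h import *
go(.523,-.2215,.1595,68)"
```

```text
clock: 34.42
position: [0.5145, -0.1055, 0.3502]
tool_rot: [-3.141, -0.001, 1.867]
force: [0.4, 0.6, -1.4]
grip_width: 0.0211
finger_force: 61.6
clock: 35.3
position: [0.5221, -0.2208, 0.3509]
tool_rot: [3.142, -0.0, 1.191]
force: [0.9, -0.2, -1.2]
grip_width: 0.0213
finger_force: 61.6
from [ 0.5221 -0.2208  0.3509] yaw 68.2 rp [ 1.8e+02 -1.0e-02] -> shift [-0.002   0.0054  0.9571] rz 0.0026 t 35.3 F [ 0.9 -0.2 -1.2] w 0.0213
```

```bash
python3 -m inch '[[0,0.005,0.15,0,0,0,0.1],[0,0.005,0.3,0,0,0,0.1],[0,0.005,0.4,0,0,0,0.1],[0,0.005,0.5,0,0,0,0.1],[0,0.005,0.6,0,0,0,0.1],[0,0.005,0.7,0,0,0,0.1],[0,0.005,0.8,0,0,0,0.1],[0,0.005,0.86,0,0,0,0.1],[0,0.005,0.9,0,0,0,0.1],[0,0.005,0.92,0,0,0,0.1],[0,0.005,0.94,0,0,0,0.1],[0,0.005,0.95,0,0,0,0.1],[0,0.005,0.96,0,0,0,0.1],[0,0.005,0.96,0,0,0,0.1]]'
python3 -m inch '[[0,0,0,0,0,0,0.1],[0,0,0,0,0,0,0.5],[0,0,0,0,0,0,0.8],[0,0,0,0,0,0,0.8],[0,0,0,0,0,0,0.8],[0,0,-0.05,0,0,0,1],[0,0,-0.2,0,0,0,1],[0,0,-0.45,0,0,0,1],[0,0,-0.46,0,0,0,1],[0,0,-0.46,0,0,0,1]]'
python3 - <<'E'
from h import *
f=dict(np.load('top.npz'));P=cloud(f);z=P[...,2]
# dial bar dir from first picture kind (arm clear of timer)
m=(z>.108)&(z<.12)&(abs(P[...,0]-.632)<.04)&(abs(P[...,1]+.0645)<.04);q=P[m][:,:2].astype(np.float32)
print('bar',cv2.minAreaRect(q),m.sum(),'pca',np.degrees(np.arctan2(*np.linalg.eigh(np.cov(q.T))[1][::-1,1])))
m=(z>.076)&(z<.084)&(abs(P[...,0]-.632)<.07)&(abs(P[...,1]+.0645)<.07);print('box',cv2.minAreaRect(P[m][:,:2].astype(np.float32)))
go(.6325,-.0643,.25,163.6)
E
```

```text
clock: 37.05
position: [0.5231, -0.2217, 0.1594]
tool_rot: [3.141, 0.0, 1.188]
force: [-2.8, 0.8, 6.3]
grip_width: 0.0207
finger_force: 62.6
clock: 38.3
position: [0.5229, -0.2217, 0.2512]
tool_rot: [3.141, 0.0, 1.187]
force: [-0.1, 0.4, -0.6]
grip_width: 0.0848
finger_force: 0.0
bar ((0.6321434378623962, -0.06438818573951721), (0.01386626809835434, 0.05600873753428459), 73.67064666748047) 159 pca 163.86933790234147
box ((0.6317856311798096, -0.06426933407783508), (0.09844274073839188, 0.09753819555044174), 86.99707794189453)
from [ 0.5229 -0.2217  0.2512] yaw 68.0 rp [1.7997e+02 1.0000e-02] -> shift [0.9349 0.214  0.0061] rz -1.0618 t 38.3 F [-0.1  0.4 -0.6] w 0.0848
```

```bash
python3 -m inch '[[0.2,0.05,0,0,0,-0.1,1],[0.45,0.1,0,0,0,-0.2,1],[0.7,0.15,0,0,0,-0.3,1],[0.93,0.21,0,0,0,-0.55,1],[0.93,0.21,0,0,0,-0.55,1],[0.93,0.21,0,0,0,-0.55,1],[0.93,0.21,0,0,0,-0.55,1]]'
python3 - <<'E'
from h import *
f=dict(np.load('top.npz'));P=cloud(f);im=f['img']
u,v=np.meshgrid(np.arange(512),np.arange(384));Q=pts(f,u,v,plane=.081)
c=np.array([.6321,-.0643]);d=Q[...,:2]-c;r=np.hypot(d[...,0],d[...,1]);a=np.degrees(np.arctan2(d[...,1],d[...,0]))%360
g=im.mean(2)
for b in range(0,360,5):
    m=(r>.033)&(r<.046)&(abs((a-b+180)%360-180)<4); 
    print(b,int(np.percentile(g[m],10)),end='; ')
m=(r>.034)&(r<.046)&(abs(a-180)<25); w=np.clip(100-g[m],0,None);print('\nbroad',(w*a[m]).sum()/w.sum())
# box outline: bright top face
B=((np.abs(P[...,2]-.08)<.004)&(np.hypot(*(P[...,:2]-c).transpose(2,0,1))<.075))
cn=max(cv2.findContours(B.astype(np.uint8),cv2.RETR_EXTERNAL,cv2.CHAIN_APPROX_NONE)[0],key=len)[:,0]
E=P[cn[:,1],cn[:,0],:2]-c
for nm,s in(('+y',(E[:,1]>.04)&(abs(E[:,0])<.04)),('-y',(E[:,1]<-.04)&(abs(E[:,0])<.04))):
    k=np.polyfit(E[s,0],E[s,1],1);print(nm,np.degrees(np.arctan(k[0])),k[1])
for nm,s in(('+x',(E[:,0]>.04)&(abs(E[:,1])<.04)),('-x',(E[:,0]<-.04)&(abs(E[:,1])<.04))):
    k=np.polyfit(E[s,1],E[s,0],1);print(nm,-np.degrees(np.arctan(k[0])),k[1])
go(.6323,-.0643,.25,163.8)
E
```

```text
clock: 39.17
position: [0.631, -0.0656, 0.2504]
tool_rot: [-3.141, -0.0, 2.047]
force: [0.4, -0.7, 0.1]
grip_width: 0.0854
finger_force: 0.0
0 108; 5 125; 10 132; 15 133; 20 131; 25 121; 30 122; 35 129; 40 133; 45 132; 50 131; 55 121; 60 119; 65 129; 70 133; 75 133; 80 125; 85 110; 90 106; 95 121; 100 127; 105 127; 110 125; 115 122; 120 124; 125 127; 130 128; 135 128; 140 106; 145 100; 150 107; 155 124; 160 126; 165 128; 170 108; 175 71; 180 69; 185 89; 190 131; 195 137; 200 135; 205 123; 210 123; 215 134; 220 137; 225 137; 230 135; 235 124; 240 122; 245 134; 250 138; 255 139; 260 135; 265 118; 270 118; 275 129; 280 136; 285 137; 290 135; 295 124; 300 122; 305 132; 310 136; 315 135; 320 133; 325 118; 330 96; 335 89; 340 74; 345 81; 350 90; 355 101; 
broad 177.99925707533637
+y -2.8899236914831428 0.04630022056554396
-y -1.2870189606290745 -0.04656943922192039
+x -2.887535478592808 0.04712540709338874
-x -1.5304923907688204 -0.046328955620736474
from [ 0.631  -0.0656  0.2504] yaw 117.3 rp [-1.7995e+02 -2.0000e-02] -> shift [0.003  0.0087 0.0018] rz -0.517 t 39.17 F [ 0.4 -0.7  0.1] w 0.0854
```

The timer's zero mark is at 178° and the quarter mark at 88°. The pointer is at 163.8°, so it has to turn 75.8° clockwise.

```bash
python3 -m inch '[[0.003,0.009,0,0,0,-0.1,1],[0.003,0.009,0,0,0,-0.2,1],[0.003,0.009,0,0,0,-0.3,1],[0.003,0.009,0,0,0,-0.4,1],[0.003,0.009,0,0,0,-0.517,1],[0.003,0.009,0,0,0,-0.517,1],[0.003,0.009,0,0,0,-0.517,1],[0.003,0.009,0,0,0,-0.517,1]]'
python3 - <<'E'
from h import *
go(.6323,-.0643,.111,163.8)
E
```

```text
clock: 40.17
position: [0.6327, -0.0635, 0.251]
tool_rot: [-3.141, 0.0, 2.86]
force: [-0.4, 1.0, -0.1]
grip_width: 0.0854
finger_force: 0.0
from [ 0.6327 -0.0635  0.251 ] yaw 163.9 rp [-1.7999e+02  1.0000e-02] -> shift [ 0.0012 -0.0043  0.6999] rz 0.001 t 40.17 F [-0.4  1.  -0.1] w 0.0854
```

```bash
python3 -m inch '[[0,-0.003,0.2,0,0,0,0.6],[0,-0.003,0.4,0,0,0,0.6],[0,-0.003,0.55,0,0,0,0.6],[0,-0.003,0.65,0,0,0,0.6],[0,-0.003,0.7,0,0,0,0.6],[0,-0.003,0.7,0,0,0,0.6],[0,-0.003,0.7,0,0,0,0.05],[0,-0.003,0.7,0,0,0,0.05],[0,-0.003,0.7,0,0,0,0.05],[0,-0.003,0.7,0,0,0,0.05],[0,-0.003,0.7,0,0,0,0.05],[0,-0.003,0.7,0,0,0,0.05]]' 50
python3 - <<'E'
from h import *
go(psi=88)
E
```

```text
clock: 41.68
position: [0.6329, -0.0649, 0.1119]
tool_rot: [-3.141, 0.001, 2.863]
force: [-2.9, -3.8, 8.8]
grip_width: 0.0129
finger_force: 50.0
from [ 0.6329 -0.0649  0.1119] yaw 164.0 rp [-1.7994e+02  7.0000e-02] -> shift [0. 0. 0.] rz 0.8447 t 41.67 F [-2.9 -3.8  8.8] w 0.0129
```

```bash
python3 -m inch '[[0,0,0,0,0,0.07,0.05],[0,0,0,0,0,0.14,0.05],[0,0,0,0,0,0.21,0.05],[0,0,0,0,0,0.28,0.05],[0,0,0,0,0,0.35,0.05],[0,0,0,0,0,0.42,0.05],[0,0,0,0,0,0.49,0.05],[0,0,0,0,0,0.56,0.05],[0,0,0,0,0,0.63,0.05],[0,0,0,0,0,0.7,0.05],[0,0,0,0,0,0.77,0.05],[0,0,0,0,0,0.82,0.05],[0,0,0,0,0,0.845,0.05],[0,0,0,0,0,0.845,0.05],[0,0,0,0,0,0.845,0.05]]'
python3 -m inch '[[0,0,0,0,0,0,0.4],[0,0,0,0,0,0,0.5],[0,0,0,0,0,0,0.5],[0,0,-0.1,0,0,0,0.5],[0,0,-0.35,0,0,0,0.5],[0,0,-0.6,0,0,0,0.5],[0,0,-0.8,0,0,0,0.5],[0,0,-0.8,0,0,0,0.5]]'
python3 - <<'E'
from h import *
f=grab('top');save(f,'dial.png',(40,60,512,260),1.65);P=cloud(f);z=P[...,2]
m=(z>.108)&(z<.12)&(abs(P[...,0]-.632)<.04)&(abs(P[...,1]+.0645)<.04);q=P[m][:,:2].astype(np.float32);print(m.sum())
if m.sum()>20: print('bar',cv2.minAreaRect(q),np.degrees(np.arctan2(*np.linalg.eigh(np.cov(q.T))[1][::-1,1])))
print(jug(f)); go()
E
```

```text
clock: 43.55
position: [0.6315, -0.0661, 0.1119]
tool_rot: [-3.14, 0.003, 1.535]
force: [-12.7, -8.9, 16.3]
grip_width: 0.0129
finger_force: 51.1
clock: 44.55
position: [0.6339, -0.0638, 0.2756]
tool_rot: [3.135, 0.0, 1.536]
force: [-1.4, -0.4, 0.1]
grip_width: 0.0423
finger_force: 0.0
100
bar ((0.6320742964744568, -0.06341566145420074), (0.053217966109514236, 0.014470399357378483), 89.00959777832031) 81.56542592327386
(array([ 0.507 , -0.0148]), 0.0594, 374)
from [ 0.6331 -0.0639  0.2733] yaw 88.0 rp [1.7981e+02 1.0000e-02] -> shift [0. 0. 0.] rz 0 t 44.6 F [ 0.2 -0.6 -1.1] w 0.0426
```

View pics/dial.png

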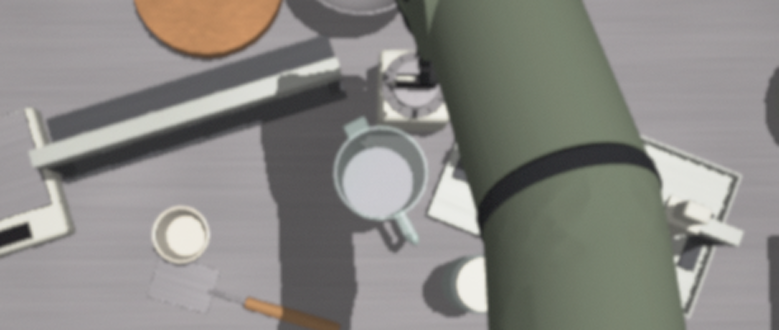

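The jug has shifted about 2.7 cm to (0.507,-0.015). The gripper was no nearer than about 5 cm, so this is the announced knock, and it's still upright. I'll back away and check everything.

```bash
python3 -m inch '[[0.3,0.2,-0.1,0,0,0,0.5],[0.6,0.2,-0.1,0,0,0,0.5],[0.9,0.2,-0.1,0,0,0,0.5],[1,0.2,-0.1,0,0,0,0.5],[1,0.2,-0.1,0,0,0,0.5]]'; python3 -m inch '[[0.3,0,0,0,0,0,0.5],[0.6,0,0,0,0,0,0.5],[0.9,0,0,0,0,0,0.5],[1,0,0,0,0,0,0.5],[1,0,0,0,0,0,0.5],[1,0,0,0,0,0,0.5]]'
python3 - <<'E'
from h import *
f=grab('top');save(f,'fin.png',(190,60,512,260),2.4);P=cloud(f);z=P[...,2]
m=(z>.108)&(z<.12)&(abs(P[...,0]-.632)<.04)&(abs(P[...,1]+.0645)<.04);q=P[m][:,:2].astype(np.float32)
print('bar',m.sum(),cv2.minAreaRect(q),np.degrees(np.arctan2(*np.linalg.eigh(np.cov(q.T))[1][::-1,1])))
m=(P[...,2]>.16)&(P[...,2]<.18)&(P[...,1]<-.15)&(P[...,0]>.3)&(P[...,0]<.6); n,l,st,c=cv2.connectedComponentsWithStats(m.astype(np.uint8))
for i in range(1,n):
    if st[i,4]>30: q=P[l==i]; print(cv2.minAreaRect(q[:,:2].astype(np.float32)),np.median(q[:,2]))
print(jug(f))
go()
E
```

```text
clock: 45.22
position: [0.6787, 0.1372, 0.2901]
tool_rot: [-3.14, -0.001, 1.54]
force: [0.4, -0.2, 0.3]
grip_width: 0.0426
finger_force: 0.0
clock: 45.98
position: [0.6872, 0.3319, 0.2909]
tool_rot: [3.141, 0.001, 1.534]
force: [0.3, 0.5, 0.4]
grip_width: 0.0428
finger_force: 0.0
bar 177 ((0.6323859095573425, -0.06439079344272614), (0.05510872229933739, 0.014592613093554974), 87.52547454833984) 87.24375604359983
((0.524388313293457, -0.2221418023109436), (0.03400035947561264, 0.023160280659794807), 67.52896118164062) 0.17380057589136988
((0.487057626247406, -0.31273871660232544), (0.03315100446343422, 0.022766919806599617), 69.56224822998047) 0.17365584337147227
((0.44975659251213074, -0.4049072861671448), (0.03425067663192749, 0.022078560665249825), 65.99813079833984) 0.17382661658648269
(array([ 0.507 , -0.0149]), 0.0593, 378)
from [0.6872 0.3319 0.291 ] yaw 87.9 rp [1.7997e+02 6.0000e-02] -> shift [0. 0. 0.] rz 0 t 46.02 F [-0.1  0.1  1.3] w 0.0427
```

View pics/fin.png

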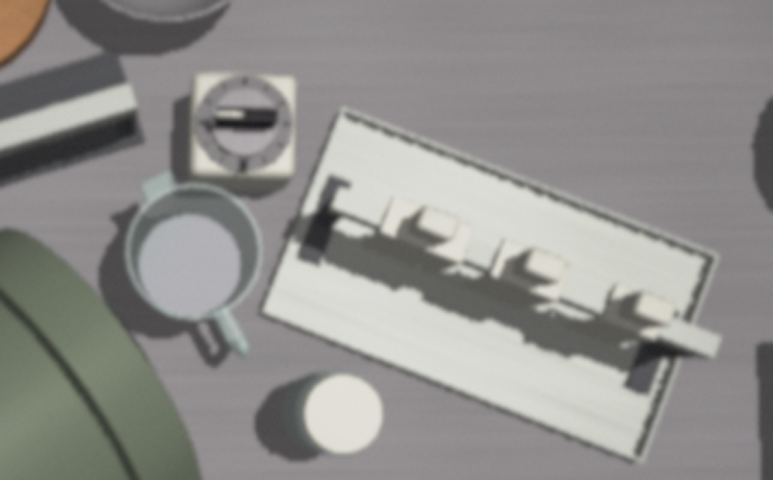

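The three combs hang on the drip bar at (430,225), (535,265) and (648,305). The dial's pointer is at the left (+y) mark, (228,115), measured at about 87.5° against the mark's 88°. The jug is upright at (193,252), the rail is empty and the robot is clear, so I hand in.

```bash
python3 -c "
from workcell import bot
print(bot.job_done())"
```

```text
the job is handed in; nothing more can be done
None
```

I handed the job in at about 46 s: comb2, comb3 and comb4 (comb1 was absent) were dipped in that order and hang on the drip bar, and the dial is at the quarter-turn mark; the jug is upright but ended up about 2.7 cm from where it started, which I put down to the announced knock because the gripper was never near it then.

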